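Unpile the shoe care by the front door

ROBOT

A 6-joint arm with a two-finger parallel gripper is mounted at the origin on the work surface. World frame = base frame: x ahead of the robot, y to its left, z up, the work surface at z = 0. Lengths are in m, angles in rad, forces in N, time in s.
With the tool pointing down it reaches from about 0.3 to 0.775 m from the base axis. Payload 14.6 kg.
Tool frame: the origin (TCP) lies at the very end of the fingers, on their centre line; the grasp point (between the pads) lies 19 mm behind it; z points along the fingers, y is the line along which they close (so a half turn about z gives the same grasp; the last joint's range is limited). The gripper opens to 94 mm and grips with 3 to 60 N. Pads are 16 mm wide; open, the fingers measure 119 mm over their backs; the gripper's body (75 mm by 177 mm) begins 78 mm behind the grasp point.
Start: joints at [-0.067, 0.3, 1.521, -0, 1.321, -0.067], TCP at [0.55, -0, 0.205] pointing down, gripper open.
Joint ranges: [-3.03, 3.03], [-0.79, 2.21], [0.23, 2.52], [-1.04, 4.18], [0, 3.07], [-2.55, 2.55]. Speed limits (rad/s): [2.22, 2.22, 2.57, 3.14, 3.14, 3.14].

INTERFACE

Orientations are given as [roll, pitch, yaw] about the fixed x, y, z axes, in that order (R = Rz(yaw) Ry(pitch) Rx(roll)).
In Python, from station import ctrl, camera, camera_info, finder gives the robot as it stands.
- The arm moves only by the tool carry_out, never from a script. Its argument "motion" is a list of rows, each a list of 2 entries, a list of its own where there are three numbers: the shift along the tool's x, y, z as a fraction of full scale, then the turn about the tool's z as a fraction of full scale. A call has 1 to 12 rows; each row is the pose to reach, as a shift and turn from the pose commanded when the call began, along the tool's axes at that moment, turning the shorter way round; what a row does not reach only later rows make up. Full scale, the value 1, is 200 mm for a shift and 360 degrees for a turn. A row lasts 1/10 s, in which the tool goes at most 50 mm and 8.59 degrees, less where a joint would pass 70% of its speed; a pose out of reach is approached as far as the arm can. A call with a number of a shift or a turn outside -1 to 1 is refused whole. A call with a gripper value outside its range is refused whole. "hand" is the closure, from -1 (fully open) to 1 (shut), set as the call begins (left out, the last holds). The fingers move at their own pace and stop on an object; "force" is the grip in N (left out, the last holds). Time passes only in rows, so rows that repeat a pose let the fingers close. It gives the time, the measured TCP pose, the force, the opening and the grip force at its end, in the units of the state.
- ctrl.get_obs(): the state, without advancing time (a new reading comes with each control period).
- camera(name): name is "scene" or "side" or "wrist"; returns (picture, depth): 480x640x3 uint8, blue, green, red; 480x640 float32, m along the optical axis (not along the pixel's ray), 0 where there is no reading.
- camera_info(name): a dict with "camera_matrix" (3x3 intrinsics, pixels), "origin" and "attitude" of the camera in the world. Camera axes: x right, y down, z forward; pixel columns grow to the right and rows downward; lengths in m; the calibration is good to about 2 mm. A picture is of the moment at which its call begins: read the wrist's pose just before it. camera_info takes no time and is no camera call; for the wrist camera it gives the pose at the moment of the call.
- ctrl.hand_in(): hands the job in; it is judged then, once.
Trained networks look in the newest picture that a camera, given by its name, has taken for a name from the list of things; names that differ only in an ending like _2 or _b are one class to them, and where a whole thing is asked for, a point or a joint stands for the part that bears it (a point fixed in the world has none). Each returns a list of dicts, best first, with "conf" (0 to 1); they miss things now and then, are a little off and sometimes report something else, mostly with a low value. They report only what shows in the picture. A call takes as long as a camera call. They do not tell look-alikes from the thing itself.
- finder.boxes_of(camera, query): "location" ([column, row] in pixels, amid what is visible of it).
- finder.cut_out(camera, query): "mask" (480x640 bool, what is visible of it) and "location" ([column, row] in pixels, amid what is visible of it).
- finder.pinpoint(camera, query): "location" ([column, row] in pixels: a listed point, or the origin of a listed thing).
The state is a dict: "time_s": time; "qpos": joint angles; "joint_vel": joint speeds; "tau": joint torques, N m; "ee_pos": TCP position; "eef_rot": TCP orientation; "force": force on the tool from outside, world axes, zero at the start; "moment": the same for the moment, N m; "grip_width": finger opening in m; "grip_force": force on a finger pad.
Only numpy, scipy, OpenCV 4.12 (cv2) and the standard library are available. Lean on these libraries where they do the work, as an engineer would, in place of code of your own. Each camera call takes 0.05 s, during which the arm holds its last target. There are 200 camera calls.

TASK

Take apart the two piles of shoe care on the hall console and set each tin and jar on the board whose brush has the same colour as its lid, standing lid up and centred on the cork spot. Set things down rather than dropping them, do not tip them over, and do not move the green bottle or the yellow torch.

Things in the scene. Friction and masses are not known exactly. Their poses are not given: they have to be found in the camera images.
- tin_black: round flat shoe-polish tin with a black lid, bare steel below; 66 mm diameter, 26 mm high, 0.09 to 0.15 kg. At the start it stands on the table with one of the two jars standing on its flat lid. Origin: centre of its underside; z up its axis. Turned about its axis at random.
- tin_brown: round flat shoe-polish tin with a brown lid, bare steel below; 66 mm diameter, 26 mm high, 0.09 to 0.15 kg. At the start it stands on the table with one of the two jars standing on its flat lid. Origin: centre of its underside; z up its axis. Turned about its axis at random.
- jar_white: small round shoe-cream jar with a white lid (the cream seen through the glass is white too); 40 mm diameter, 42 mm high, 0.09 to 0.16 kg. At the start it stands on one of the two tins, up to 6 mm off its centre. Origin: centre of its underside; z up its axis. Turned about its axis at random.
- jar_blue: small round shoe-cream jar with a blue lid (the cream seen through the glass is blue too); 40 mm diameter, 42 mm high, 0.09 to 0.16 kg. At the start it stands on one of the two tins, up to 6 mm off its centre. Origin: centre of its underside; z up its axis. Turned about its axis at random.
- board_black: fixed grey board with an all-black shoe brush fastened on it. 96 mm (x) by 146 mm (y), 6 mm thick; on it a round cork spot, 76 mm diameter. Origin: on the table under the cork's centre; cork's top at z = 8 mm. Board from y = -48 to +98 mm; brush lies along x, 86 mm long, from y = 58 to 90 mm, top at z = 42 mm. Yaw within 0.2 rad of the world axes', so the brush is always on the +y side.
- board_brown: fixed grey board with an all-brown shoe brush fastened on it. 96 mm (x) by 146 mm (y), 6 mm thick; on it a round cork spot, 76 mm diameter. Origin: on the table under the cork's centre; cork's top at z = 8 mm. Board from y = -48 to +98 mm; brush lies along x, 86 mm long, from y = 58 to 90 mm, top at z = 42 mm. Yaw within 0.2 rad of the world axes', so the brush is always on the +y side.
- board_white: fixed grey board with an all-white shoe brush fastened on it. 96 mm (x) by 146 mm (y), 6 mm thick; on it a round cork spot, 76 mm diameter. Origin: on the table under the cork's centre; cork's top at z = 8 mm. Board from y = -48 to +98 mm; brush lies along x, 86 mm long, from y = 58 to 90 mm, top at z = 42 mm. Yaw within 0.2 rad of the world axes', so the brush is always on the +y side.
- board_blue: fixed grey board with an all-blue shoe brush fastened on it. 96 mm (x) by 146 mm (y), 6 mm thick; on it a round cork spot, 76 mm diameter. Origin: on the table under the cork's centre; cork's top at z = 8 mm. Board from y = -48 to +98 mm; brush lies along x, 86 mm long, from y = 58 to 90 mm, top at z = 42 mm. Yaw within 0.2 rad of the world axes', so the brush is always on the +y side.
- spray: bystander: upright green bottle with a white cap, 38 mm diameter, 105 mm high, loose, standing between the boards. Origin: centre of its underside. Not to be moved.
- torch: bystander: yellow hand torch with a black band, standing on its head, 36 mm diameter at the foot, 90 mm high, loose, standing between the boards. Origin: centre of its underside. Not to be moved.
There are look-alikes about, which are no part of the job. What is shaped like the board_blue but pink or turquoise is not meant.

How it is judged:
At the end, for the whole second after the job is handed in: Each of the two tins and two jars stands lid up (within 0.1 rad), at rest, on the cork of the board with the brush of its own colour: its centre within 12 mm of the cork's centre, its underside within 3 mm of the cork's top (horizontal distance between tin_black and board_black below 0.012 m and z of tin_black in the frame of board_black between 0.005 and 0.011 m and angle between each of tin_black, tin_brown, jar_white, jar_blue's own z axis and vertical below 0.1 rad and linear speed of each of tin_black, tin_brown, jar_white, jar_blue below 0.02 m/s and horizontal distance between tin_brown and board_brown below 0.012 m and z of tin_brown in the frame of board_brown between 0.005 and 0.011 m and horizontal distance between jar_white and board_white below 0.012 m and z of jar_white in the frame of board_white between 0.005 and 0.011 m and horizontal distance between jar_blue and board_blue below 0.012 m and z of jar_blue in the frame of board_blue between 0.005 and 0.011 m); the robot touches nothing.
It fails at once if a tin or jar is dropped or thrown (faster than 0.6 m/s, free of the fingers) ((linear speed of tin_black above 0.6 m/s and contact force between the fingers and tin_black below 0.05 N) or (linear speed of tin_brown above 0.6 m/s and contact force between the fingers and tin_brown below 0.05 N) or (linear speed of jar_white above 0.6 m/s and contact force between the fingers and jar_white below 0.05 N) or (linear speed of jar_blue above 0.6 m/s and contact force between the fingers and jar_blue below 0.05 N)).
It fails at once if a tin or jar is tipped over (60 degrees) (angle between any of tin_black, tin_brown, jar_white, jar_blue's own z axis and vertical above 1.05 rad).
It fails at once if the green bottle is moved by more than 20 mm or knocked over (distance of spray from where it was at the start of the episode above 0.02 m or angle between spray's own z axis and vertical above 0.5 rad).
It fails at once if the torch is moved by more than 20 mm or knocked over (distance of torch from where it was at the start of the episode above 0.02 m or angle between torch's own z axis and vertical above 0.5 rad).
It also fails if it takes over 112 s, if anything falls off the work surface, if the arm or the gripper's body presses on something with over 40 N, if the wrist force passes 120 N, or if a joint passes its speed limit or range.

## Working session

There is one attempt and no reset: what is moved stays moved. The work goes in short steps, Python scripts to look and compute and a tool call to move; the robot and the scene stay as the last step left them, time stands still between calls to the robot, and variables do not carry over. Pictures are saved under pics/ and viewed, at most 14 in all, crops included, and the job is handed in when it is done.

Besides the shell and the picture viewer there is one more tool, called after "Request:" as a command line: name --argument value ..., lists and objects as JSON in quotes. carry_out: Moves the arm, as the interface text tells. Its arguments: {"type":"object","properties":{"motion":{"type":"array","items":{"type":"array"}},"hand":{"type":"number"},"force":{"type":"number"}},"required":["motion"]}

```bash
mkdir -p pics; python3 - <<'E'
from station import ctrl,camera,camera_info
import cv2
o=ctrl.get_obs();print(o)
for n in("scene","side"):
    p,d=camera(n);cv2.imwrite(f"pics/{n}0.png",p);i=camera_info(n);print(n,i)
E
```

```text
{'time_s': 0.0, 'qpos': array([-6.65948515e-02,  3.00457916e-01,  1.52155377e+00,  2.26979656e-05,
        1.32065954e+00, -6.66291822e-02]), 'joint_vel': array([-0.00089573, -0.00122925, -0.00085798,  0.00029956,  0.0011356 ,
       -0.0018136 ]), 'tau': array([-1.53750298e-03, -5.31805658e+01, -3.52735734e+01,  7.07558286e-02,
        2.43994006e-02, -4.79655944e-05]), 'ee_pos': array([5.49759851e-01, 2.18795628e-05, 2.04905104e-01]), 'eef_rot': array([-3.14051794e+00, -9.37477034e-05,  1.57082498e+00]), 'force': array([-0.32033252, -0.85372696,  0.28441946]), 'moment': array([-0.01050556,  0.02296883,  0.00728785]), 'grip_force': 0.0, 'grip_width': 0.0940520337667119}
scene {'camera_matrix': array([[456.12297241,   0.        , 314.97209715],
       [  0.        , 456.12297241, 245.65920396],
       [  0.        ,   0.        ,   1.        ]]), 'origin': array([ 1.02539678, -0.29038967,  0.70500888]), 'attitude': array([-2.34234723,  0.01060749,  1.05420645])}
side {'camera_matrix': array([[554.43907324,   0.        , 322.21223632],
       [  0.        , 554.43907324, 242.56440058],
       [  0.        ,   0.        ,   1.        ]]), 'origin': array([ 0.29674307, -0.80935171,  0.95424469]), 'attitude': array([-2.36260698, -0.01245798, -0.18048448])}
```

View pics/scene0.png

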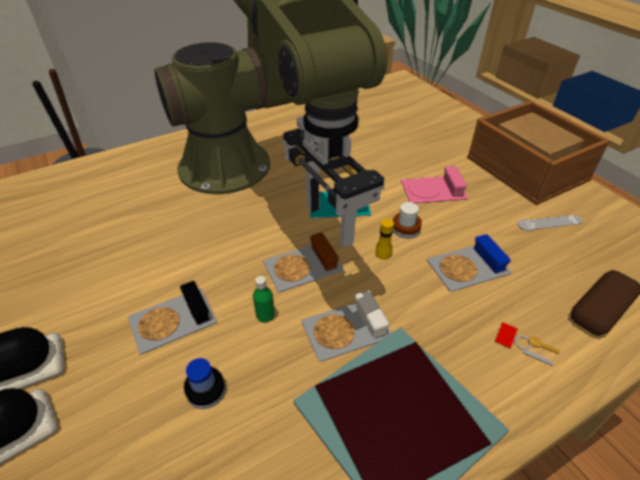

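View pics/side0.png

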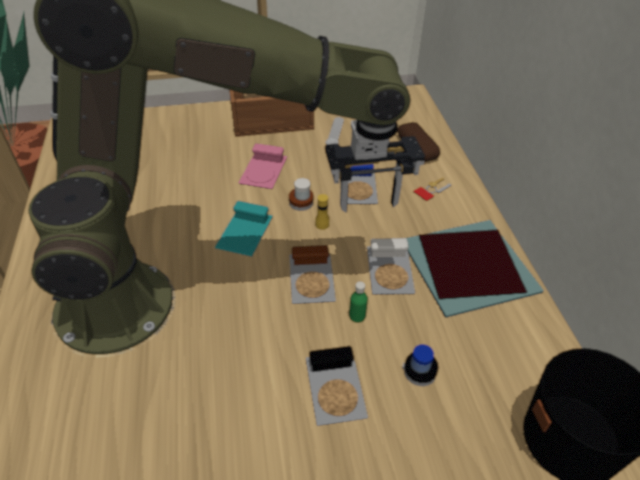

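The scene picture shows the blue jar on the black tin (203,385), the white jar on the brown tin (407,220), and corks at black (159,323), brown (291,268), white (333,332) and blue (459,268). The side picture shows the same corks at (338,397), (312,285), (391,277) and (360,190). The bottle (263,300) and torch (385,240) stand between the boards.

```bash
cat > h.py <<'E'
from station import ctrl,camera,camera_info,finder
import numpy as np,cv2
from scipy.spatial.transform import Rotation as Ro
def cam(n):
    i=camera_info(n);p,d=camera(n)
    return p,d,i['camera_matrix'],Ro.from_euler('xyz',i['attitude']).as_matrix(),i['origin']
def rays(c,uv):
    p,d,K,R,o=c
    uv=np.atleast_2d(uv).astype(float)
    return (R@np.linalg.inv(K)@np.c_[uv,np.ones(len(uv))].T).T
def plane(c,uv,z):
    r=rays(c,uv);return c[4]+r*((z-c[4][2])/r[:,2])[:,None]
def cloud(c):
    v,u=np.mgrid[:480,:640];uv=np.c_[u.ravel(),v.ravel()]
    return (c[4]+rays(c,uv)*c[1].reshape(-1,1)).reshape(480,640,3)
E
cat > m.py <<'E'
from h import *
S={'scene':dict(black=(159,323),brown=(291,268),white=(333,332),blue=(459,268)),
'side':dict(black=(338,397),brown=(312,285),white=(391,277),blue=(360,190))}
T={'scene':dict(jblue=(203,380),jwhite=(407,218),spray=(263,302),torch=(385,240)),'side':dict(jblue=(422,362),jwhite=(302,192),spray=(359,303),torch=(322,213))}
for n in S:
    c=cam(n);hsv=cv2.cvtColor(c[0],cv2.COLOR_BGR2HSV).astype(int);P=cloud(c)
    g=((hsv[...,1]>75)&(hsv[...,2]>60)&(hsv[...,0]<25)).astype(np.uint8)
    for k,(u,v) in S[n].items():
        w=np.zeros_like(g);q=plane(c,(u,v),.008)[0]
        nn,lab,st,ce=cv2.connectedComponentsWithStats(g)
        m=lab==lab[v,u];vv,uu=np.nonzero(m)
        X=plane(c,np.c_[uu,vv],.008)[:,:2].astype(np.float32)
        cc,r=cv2.minEnclosingCircle(X);print(n,k,m.sum(),np.round(X.mean(0),4),np.round(cc,4),round(r,4))
    for k,(u,v) in T[n].items():
        Q=P[v-40:v+40,u-40:u+40].reshape(-1,3)
        q0=plane(c,(u,v),.04)[0];Q=Q[np.hypot(*(Q-q0)[:,:2].T)<.05]
        for lo,hi in((.015,.04),(.058,.08),(.08,.12)):
            A=Q[(Q[:,2]>lo)&(Q[:,2]<hi)]
            if len(A)>10:print(n,k,lo,len(A),A.mean(0).round(4),A[:,:2].min(0).round(4),A[:,:2].max(0).round(4),np.percentile(A[:,2],95).round(4))
E
python3 m.py
```

```text
scene black 1068 [ 0.4316 -0.2997] [ 0.4311 -0.2995] 0.0388
scene brown 777 [ 0.4306 -0.0174] [ 0.4298 -0.0172] 0.039
scene white 1137 [ 0.6116 -0.0241] [ 0.611  -0.0233] 0.0386
scene blue 792 [0.6052 0.2823] [0.6047 0.2831] 0.0389
scene jblue 0.015 831 [ 0.6152 -0.2707  0.0261] [ 0.576  -0.3023] [ 0.6358 -0.2373] 0.0342
scene jblue 0.058 513 [ 0.6024 -0.2699  0.0676] [ 0.5803 -0.2891] [ 0.6208 -0.2501] 0.07
scene jwhite 0.015 374 [0.4599 0.2561 0.0265] [0.4157 0.2329] [0.4836 0.2993] 0.037
scene jwhite 0.058 226 [0.4543 0.26   0.0673] [0.4319 0.2424] [0.4714 0.2823] 0.0707
scene spray 0.015 163 [ 0.524  -0.1215  0.0278] [ 0.5094 -0.1363] [ 0.5302 -0.0999] 0.0387
scene spray 0.058 256 [ 0.5192 -0.1203  0.0696] [ 0.4937 -0.1356] [ 0.5301 -0.0993] 0.0786
scene spray 0.08 160 [ 0.514  -0.1186  0.0975] [ 0.5015 -0.1266] [ 0.5214 -0.1084] 0.1065
scene torch 0.015 166 [0.4955 0.1676 0.0277] [0.4756 0.1566] [0.506  0.1875] 0.0389
scene torch 0.058 102 [0.4946 0.1685 0.0696] [0.4793 0.1607] [0.5019 0.1867] 0.0788
scene torch 0.08 133 [0.4899 0.1727 0.0887] [0.4746 0.1618] [0.5009 0.1882] 0.0
[... 393 characters left out ...]
   -0.2498] 0.0712
side jwhite 0.015 297 [0.4459 0.2525 0.0265] [0.4173 0.2299] [0.482  0.2973] 0.0364
side jwhite 0.058 177 [0.4518 0.2597 0.0676] [0.4332 0.2387] [0.4721 0.2862] 0.0717
side spray 0.015 125 [ 0.507  -0.1294  0.0283] [ 0.4926 -0.1373] [ 0.5292 -0.1109] 0.039
side spray 0.058 197 [ 0.5081 -0.1254  0.0697] [ 0.4925 -0.137 ] [ 0.5277 -0.1042] 0.0784
side spray 0.08 123 [ 0.5105 -0.12    0.0972] [ 0.5021 -0.1269] [ 0.5209 -0.1071] 0.1072
side torch 0.015 122 [0.4862 0.1653 0.0276] [0.4703 0.1532] [0.5053 0.1821] 0.0388
side torch 0.058 78 [0.4867 0.1666 0.0692] [0.475  0.1588] [0.5022 0.1793] 0.0782
side torch 0.08 95 [0.4877 0.1726 0.0892] [0.4762 0.1599] [0.4997 0.1897] 0.0939
```

Request:
carry_out --motion '[[[1.0,-0.49,0],0],[[1.0,-0.49,0],0],[[1.0,-0.49,0],0],[[1.0,-0.49,0],0],[[1.0,-0.49,0],0],[[1.0,-0.49,0],0],[[1.0,-0.49,0],0]]' --hand -1 --force 20

```text
time_s: 0.9
ee_pos: [0.4521, 0.1999, 0.2054]
eef_rot: [-3.142, 0.0, 1.572]
force: [-0.2, -0.4, -0.6]
grip_width: 0.094
grip_force: 0.0
```

Request:
carry_out --motion '[[[0.305,0,0],0],[[0.305,0,0],0],[[0.305,0,0],0],[[0.305,0,0.25],0],[[0.305,0,0.5],0],[[0.305,0,0.7],0],[[0.305,0,0.7],0],[[0.305,0,0.7],0]]'

```text
time_s: 1.7
ee_pos: [0.4528, 0.2601, 0.0666]
eef_rot: [3.142, 0.0, 1.57]
force: [0.9, 0.3, -0.0]
grip_width: 0.0941
grip_force: 0.0
```

Request:
carry_out --motion '[[[0,0,0.14],0],[[0,0,0.14],0],[[0,0,0.14],0]]'

```text
time_s: 2.0
ee_pos: [0.4529, 0.2611, 0.0396]
eef_rot: [3.14, -0.001, 1.57]
force: [-0.7, 0.2, 0.1]
grip_width: 0.0938
grip_force: 0.0
```

Request:
carry_out --motion '[[[0,0,0],0],[[0,0,0],0],[[0,0,0],0],[[0,0,0],0],[[0,0,0],0],[[0,0,0],0],[[0,0,0],0],[[0,0,0],0]]' --hand 1

```text
time_s: 2.8
ee_pos: [0.452, 0.261, 0.0374]
eef_rot: [-3.142, 0.0, 1.571]
force: [0.4, -0.1, -0.4]
grip_width: 0.0394
grip_force: 20.0
```

Request:
carry_out --motion '[[[0,0,-0.1],0],[[0,0,-0.3],0],[[0,0,-0.55],0],[[0,0,-0.8],0],[[-0.2,0.16,-0.8],0],[[-0.4,0.32,-0.8],0],[[-0.6,0.48,-0.8],0],[[-0.8,0.64,-0.8],0],[[-1.0,0.795,-0.8],0],[[-1.0,0.795,-0.8],0]]'

```text
time_s: 3.8
ee_pos: [0.6128, 0.0567, 0.1965]
eef_rot: [-3.141, 0.001, 1.567]
force: [-0.7, 0.0, -1.8]
grip_width: 0.0395
grip_force: 20.0
```

Request:
carry_out --motion '[[[-0.2,0,0],0],[[-0.42,0,0],0],[[-0.42,0,0],0],[[-0.42,0,0.2],0],[[-0.42,0,0.4],0],[[-0.42,0,0.6],0],[[-0.42,0,0.65],0],[[-0.42,0,0.65],0],[[-0.42,0,0.65],0]]'

```text
time_s: 4.7
ee_pos: [0.612, -0.0227, 0.0695]
eef_rot: [3.139, 0.0, 1.571]
force: [-0.6, 0.2, -0.2]
grip_width: 0.0397
grip_force: 20.0
```

Request:
carry_out --motion '[[[0,0,0.1],0],[[0,0,0.18],0],[[0,0,0.22],0],[[0,0,0.22],0],[[0,0,0.235],0],[[0,0,0.235],0],[[0,0,0.235],0]]'

```text
time_s: 5.4
ee_pos: [0.6113, -0.023, 0.021]
eef_rot: [3.141, 0.0, 1.571]
force: [0.4, -0.4, -0.5]
grip_width: 0.0393
grip_force: 20.0
```

Slightly lower, then release and rise.

Request:
carry_out --motion '[[[0,0,0.005],0],[[0,0,0.006],0],[[0,0,0.006],0],[[0,0,0.006],0]]'

```text
time_s: 5.8
ee_pos: [0.6111, -0.023, 0.0194]
eef_rot: [3.141, 0.0, 1.571]
force: [-0.2, 0.2, 0.9]
grip_width: 0.0398
grip_force: 20.0
```

Request:
carry_out --motion '[[[0,0,0],0],[[0,0,0],0],[[0,0,0],0],[[0,0,0],0],[[0,0,0],0],[[0,0,0],0],[[0,0,-0.2],0],[[0,0,-0.45],0],[[0,0,-0.7],0],[[0,0,-0.92],0],[[0,0,-0.92],0]]' --hand -1

```text
time_s: 6.9
ee_pos: [0.613, -0.0232, 0.2101]
eef_rot: [3.131, 0.001, 1.571]
force: [0.2, 0.7, -0.8]
grip_width: 0.0942
grip_force: 0.0
```

Request:
carry_out --motion '[[[-1.0,-0.04,0],0],[[-1.0,-0.04,0],0],[[-1.0,-0.04,0],0],[[-1.0,-0.04,0],0],[[-1.0,-0.04,0],0],[[-1.0,-0.04,0],0]]'

```text
time_s: 7.5
ee_pos: [0.6026, -0.2238, 0.2022]
eef_rot: [-3.14, -0.001, 1.569]
force: [0.2, 1.2, -0.2]
grip_width: 0.0939
grip_force: 0.0
```

Request:
carry_out --motion '[[[-0.235,-0.01,0],0],[[-0.235,-0.01,0],0],[[-0.235,-0.01,0.2],0],[[-0.235,-0.01,0.4],0],[[-0.235,-0.01,0.6],0],[[-0.235,-0.01,0.75],0],[[-0.235,-0.01,0.82],0],[[-0.235,-0.01,0.82],0],[[-0.235,-0.01,0.82],0],[[-0.235,-0.01,0.82],0]]'

```text
time_s: 8.5
ee_pos: [0.6019, -0.2701, 0.0413]
eef_rot: [3.139, 0.001, 1.571]
force: [0.7, 0.7, 0.3]
grip_width: 0.094
grip_force: 0.0
```

Request:
carry_out --motion '[[[0,0,0],0],[[0,0,0],0],[[0,0,0],0],[[0,0,0],0],[[0,0,0],0],[[0,0,0],0],[[0,0,0],0],[[0,0,0],0]]' --hand 1

```text
time_s: 9.3
ee_pos: [0.601, -0.27, 0.0392]
eef_rot: [-3.142, -0.0, 1.571]
force: [-0.9, -0.8, 0.7]
grip_width: 0.0397
grip_force: 20.0
```

Request:
carry_out --motion '[[[0,0,-0.1],0],[[0,0,-0.3],0],[[0,0,-0.55],0],[[0,0,-0.8],0],[[0.2,0,-0.8],0],[[0.4,0,-0.8],0],[[0.6,0,-0.8],0],[[0.8,0,-0.8],0],[[1.0,0,-0.8],0],[[1.0,0,-0.8],0]]'

```text
time_s: 10.3
ee_pos: [0.6009, -0.0658, 0.1994]
eef_rot: [-3.142, -0.001, 1.575]
force: [0.9, 0.1, -0.4]
grip_width: 0.0395
grip_force: 20.0
```

Request:
carry_out --motion '[[[0.2,0,0],0],[[0.4,0,0],0],[[0.6,0,0],0],[[0.8,0,0],0],[[1.0,0,0],0],[[1.0,0,0],0]]'

```text
time_s: 10.9
ee_pos: [0.6006, 0.1337, 0.199]
eef_rot: [-3.141, -0.001, 1.575]
force: [0.1, -0.5, -1.0]
grip_width: 0.0395
grip_force: 20.0
```

Request:
carry_out --motion '[[[0.25,0.02,0],0],[[0.5,0.02,0],0],[[0.765,0.02,0],0],[[0.765,0.02,0],0],[[0.765,0.02,0.2],0],[[0.765,0.02,0.4],0],[[0.765,0.02,0.6],0],[[0.765,0.02,0.75],0],[[0.765,0.02,0.82],0],[[0.765,0.02,0.82],0],[[0.765,0.02,0.82],0]]'

```text
time_s: 12.0
ee_pos: [0.6059, 0.2828, 0.0368]
eef_rot: [3.14, -0.001, 1.57]
force: [-0.6, -0.8, -0.9]
grip_width: 0.0396
grip_force: 20.0
```

Request:
carry_out --motion '[[[0,0,0.03],0],[[0,0,0.05],0],[[0,0,0.06],0],[[0,0,0.066],0],[[0,0,0.066],0],[[0,0,0.066],0]]'

```text
time_s: 12.6
ee_pos: [0.6051, 0.2831, 0.0222]
eef_rot: [3.141, -0.0, 1.571]
force: [0.3, 0.4, -0.5]
grip_width: 0.0394
grip_force: 20.0
```

Request:
carry_out --motion '[[[0,0,0.005],0],[[0,0,0.005],0],[[0,0,0.005],0]]'

```text
time_s: 12.9
ee_pos: [0.6051, 0.2831, 0.0212]
eef_rot: [3.141, -0.0, 1.571]
force: [0.2, -0.0, 0.1]
grip_width: 0.0397
grip_force: 20.0
```

Request:
carry_out --motion '[[[0,0,0],0],[[0,0,0],0],[[0,0,0],0],[[0,0,0],0],[[0,0,0],0],[[0,0,0],0],[[0,0,-0.2],0],[[0,0,-0.45],0],[[0,0,-0.7],0],[[0,0,-0.92],0],[[0,0,-0.92],0]]' --hand -1

```text
time_s: 14.0
ee_pos: [0.6068, 0.2838, 0.2125]
eef_rot: [3.132, -0.004, 1.571]
force: [-0.3, 0.1, 1.1]
grip_width: 0.0938
grip_force: 0.0
```

```bash
cat > t.py <<'E'
from h import *
for n in('scene','side'):
    c=cam(n);P=cloud(c);cv2.imwrite(f"pics/{n}1.png",c[0])
    def ext(k,x,y,lo,hi,r=.05):
        m=(np.hypot(P[...,0]-x,P[...,1]-y)<r)&(P[...,2]>lo)&(P[...,2]<hi)&(c[1]>0)
        A=P[m]
        if len(A)>20:
            a,b=np.percentile(A[:,:2],[1,99],axis=0);print(n,k,len(A),a.round(4),b.round(4),((a+b)/2).round(4),np.median(A[:,2]).round(4))
    ext('tin_brown',.45,.265,.022,.032);ext('tin_black',.603,-.27,.022,.032)
    ext('jw',.611,-.0235,.045,.056,.035);ext('jb',.605,.283,.045,.056,.035)
    hsv=cv2.cvtColor(c[0],cv2.COLOR_BGR2HSV).astype(int)
    m=(abs(hsv[...,0]-168)<10)&(hsv[...,1]>90)&(hsv[...,2]>120)
    A=P[m&(P[...,0]<.5)&(P[...,1]>.1)];print('pink',len(A),A.min(0).round(3),A.max(0).round(3))
E
python3 t.py
```

```text
scene tin_brown 473 [0.4183 0.2344] [0.4802 0.2966] [0.4493 0.2655] 0.0267
scene tin_black 1185 [ 0.5721 -0.3003] [ 0.6339 -0.2392] [ 0.603  -0.2697] 0.0262
scene jw 349 [ 0.5916 -0.0396] [ 0.6296 -0.0027] [ 0.6106 -0.0212] 0.0503
scene jb 250 [0.586  0.2632] [0.6238 0.3007] [0.6049 0.2819] 0.0503
pink 1364 [0.299 0.332 0.003] [0.437 0.487 0.046]
side tin_brown 364 [0.4191 0.2332] [0.4796 0.2981] [0.4494 0.2657] 0.027
side tin_black 806 [ 0.5713 -0.301 ] [ 0.6335 -0.2385] [ 0.6024 -0.2698] 0.0266
side jw 211 [ 0.5919 -0.0393] [ 6.288e-01 -6.000e-04] [ 0.6104 -0.02  ] 0.0503
side jb 138 [0.5858 0.2615] [0.6226 0.3029] [0.6042 0.2822] 0.0508
pink 1081 [0.3   0.33  0.001] [0.433 0.484 0.048]
```

Both jars stand within 3 mm of their cork centres. Next is the brown tin.

Request:
carry_out --motion '[[[-0.0875,-0.7775,0],0],[[-0.0875,-0.7775,0],0],[[-0.0875,-0.7775,0],0],[[-0.0875,-0.7775,0],0],[[-0.0875,-0.7775,0.2],0],[[-0.0875,-0.7775,0.4],0],[[-0.0875,-0.7775,0.6],0],[[-0.0875,-0.7775,0.75],0],[[-0.0875,-0.7775,0.75],0],[[-0.0875,-0.7775,0.75],0],[[-0.0875,-0.7775,0.75],0]]'

```text
time_s: 15.2
ee_pos: [0.4503, 0.2659, 0.0564]
eef_rot: [3.14, -0.001, 1.571]
force: [-0.5, 0.4, 0.8]
grip_width: 0.0941
grip_force: 0.0
```

Request:
carry_out --motion '[[[0,0,0.12],0],[[0,0,0.2],0],[[0,0,0.24],0],[[0,0,0.245],0],[[0,0,0.245],0],[[0,0,0.245],0]]'

```text
time_s: 15.8
ee_pos: [0.45, 0.2658, 0.0071]
eef_rot: [3.14, -0.001, 1.571]
force: [0.6, 0.3, -0.5]
grip_width: 0.0942
grip_force: 0.0
```

Request:
carry_out --motion '[[[0,0,0],0],[[0,0,0],0],[[0,0,0],0],[[0,0,0],0],[[0,0,0],0],[[0,0,0],0]]' --hand 1 --force 25

```text
time_s: 16.4
ee_pos: [0.4495, 0.2655, 0.0061]
eef_rot: [3.142, -0.0, 1.571]
force: [-0.8, -0.9, 1.6]
grip_width: 0.0654
grip_force: 25.0
```

Request:
carry_out --motion '[[[0,0,-0.05],0],[[0,0,-0.15],0],[[0,0,-0.35],0],[[0,0,-0.6],0],[[0,0,-0.85],0],[[0,0,-0.9],0],[[0,0,-0.9],0]]'

```text
time_s: 17.1
ee_pos: [0.4499, 0.2657, 0.1879]
eef_rot: [3.138, -0.002, 1.571]
force: [0.2, -0.3, -1.7]
grip_width: 0.0654
grip_force: 25.0
```

Request:
carry_out --motion '[[[-0.2,-0.02,0],0],[[-0.4,-0.04,0],0],[[-0.6,-0.06,0],0],[[-0.8,-0.08,0],0],[[-1,-0.0975,0],0],[[-1,-0.0975,0],0]]'

```text
time_s: 17.7
ee_pos: [0.4288, 0.0622, 0.1843]
eef_rot: [-3.138, 0.001, 1.567]
force: [-0.1, 0.3, -0.8]
grip_width: 0.0655
grip_force: 25.0
```

Request:
carry_out --motion '[[[-0.2,0,0],0],[[-0.4125,0,0],0],[[-0.4125,0,0],0],[[-0.4125,0,0.2],0],[[-0.4125,0,0.4],0],[[-0.4125,0,0.6],0],[[-0.4125,0,0.75],0],[[-0.4125,0,0.8],0],[[-0.4125,0,0.82],0],[[-0.4125,0,0.82],0],[[-0.4125,0,0.82],0]]'

```text
time_s: 18.8
ee_pos: [0.4307, -0.0169, 0.0231]
eef_rot: [3.14, 0.0, 1.571]
force: [0.1, -0.6, -1.5]
grip_width: 0.0652
grip_force: 25.0
```

Request:
carry_out --motion '[[[0,0,0.01],0],[[0,0,0.02],0],[[0,0,0.03],0],[[0,0,0.038],0],[[0,0,0.038],0],[[0,0,0.038],0],[[0,0,0.038],0]]'

```text
time_s: 19.5
ee_pos: [0.43, -0.017, 0.0145]
eef_rot: [3.142, -0.0, 1.571]
force: [0.1, 0.6, -1.3]
grip_width: 0.0653
grip_force: 25.0
```

Request:
carry_out --motion '[[[0,0,0.003],0],[[0,0,0.003],0],[[0,0,0.003],0]]'

```text
time_s: 19.8
ee_pos: [0.4301, -0.017, 0.0141]
eef_rot: [3.141, 0.0, 1.571]
force: [-1.8, -0.1, 5.1]
grip_width: 0.0657
grip_force: 25.0
```

Request:
carry_out --motion '[[[0,0,0],0],[[0,0,0],0],[[0,0,0],0],[[0,0,0],0],[[0,0,-0.2],0],[[0,0,-0.45],0],[[0,0,-0.7],0],[[0,0,-0.95],0],[[0,0,-0.95],0]]' --hand -1

```text
time_s: 20.7
ee_pos: [0.4322, -0.0172, 0.2099]
eef_rot: [3.132, 0.001, 1.571]
force: [0.9, 0.2, -0.8]
grip_width: 0.0939
grip_force: 0.0
```

Request:
carry_out --motion '[[[-1.0,0.865,0],0],[[-1.0,0.865,0],0],[[-1.0,0.865,0],0],[[-1.0,0.865,0],0],[[-1.0,0.865,0],0],[[-1.0,0.865,0],0],[[-1.0,0.865,0],0]]'

```text
time_s: 21.4
ee_pos: [0.6032, -0.2183, 0.2017]
eef_rot: [-3.139, -0.001, 1.569]
force: [0.3, -0.0, 0.3]
grip_width: 0.0939
grip_force: 0.0
```

Request:
carry_out --motion '[[[-0.2635,0,0],0],[[-0.2635,0,0],0],[[-0.2635,0,0.2],0],[[-0.2635,0,0.4],0],[[-0.2635,0,0.6],0],[[-0.2635,0,0.75],0],[[-0.2635,0,0.75],0],[[-0.2635,0,0.75],0],[[-0.2635,0,0.75],0]]'

```text
time_s: 22.3
ee_pos: [0.6039, -0.2697, 0.0564]
eef_rot: [3.139, 0.001, 1.571]
force: [0.5, 0.5, 0.2]
grip_width: 0.0939
grip_force: 0.0
```

Request:
carry_out --motion '[[[0,0,0.12],0],[[0,0,0.2],0],[[0,0,0.24],0],[[0,0,0.245],0],[[0,0,0.245],0],[[0,0,0.245],0]]'

```text
time_s: 22.9
ee_pos: [0.6034, -0.2699, 0.0058]
eef_rot: [3.14, 0.001, 1.571]
force: [0.2, -0.4, 0.8]
grip_width: 0.094
grip_force: 0.0
```

Request:
carry_out --motion '[[[0,0,0],0],[[0,0,0],0],[[0,0,0],0],[[0,0,0],0],[[0,0,0],0],[[0,0,0],0]]' --hand 1

```text
time_s: 23.5
ee_pos: [0.603, -0.2697, 0.005]
eef_rot: [3.141, 0.0, 1.571]
force: [-0.6, -0.3, 1.6]
grip_width: 0.0655
grip_force: 25.0
```

Request:
carry_out --motion '[[[0,0,-0.05],0],[[0,0,-0.15],0],[[0,0,-0.35],0],[[0,0,-0.6],0],[[0,0,-0.85],0],[[0,0,-0.9],0],[[0,0,-0.9],0]]'

```text
time_s: 24.2
ee_pos: [0.6035, -0.2699, 0.1872]
eef_rot: [3.138, 0.002, 1.571]
force: [0.3, -0.2, -1.5]
grip_width: 0.0657
grip_force: 25.0
```

Request:
carry_out --motion '[[[-0.03,-0.2,0],0],[[-0.07,-0.4,0],0],[[-0.1,-0.6,0],0],[[-0.1465,-0.86,0],0],[[-0.1465,-0.86,0],0],[[-0.1465,-0.86,0.2],0],[[-0.1465,-0.86,0.4],0],[[-0.1465,-0.86,0.6],0],[[-0.1465,-0.86,0.75],0],[[-0.1465,-0.86,0.82],0],[[-0.1465,-0.86,0.82],0],[[-0.1465,-0.86,0.82],0]]'

```text
time_s: 25.4
ee_pos: [0.4314, -0.2992, 0.0215]
eef_rot: [3.141, 0.0, 1.571]
force: [-0.3, 0.6, -1.6]
grip_width: 0.0658
grip_force: 25.0
```

Request:
carry_out --motion '[[[0,0,0.01],0],[[0,0,0.02],0],[[0,0,0.03],0],[[0,0,0.038],0],[[0,0,0.038],0],[[0,0,0.038],0],[[0,0,0.038],0]]'

```text
time_s: 26.1
ee_pos: [0.431, -0.299, 0.0133]
eef_rot: [3.142, 0.0, 1.571]
force: [-0.0, 0.1, -1.7]
grip_width: 0.0657
grip_force: 25.0
```

Request:
carry_out --motion '[[[0,0,0.003],0],[[0,0,0.003],0],[[0,0,0.003],0]]'

```text
time_s: 26.4
ee_pos: [0.4311, -0.2991, 0.0129]
eef_rot: [3.141, 0.0, 1.571]
force: [-1.9, 0.4, 4.1]
grip_width: 0.0653
grip_force: 25.0
```

Request:
carry_out --motion '[[[0,0,0],0],[[0,0,0],0],[[0,0,0],0],[[0,0,0],0],[[0,0,-0.2],0],[[0,0,-0.45],0],[[0,0,-0.7],0],[[0,0,-0.95],0],[[0,0,-0.95],0],[[0,0,-0.95],0]]' --hand -1

```text
time_s: 27.4
ee_pos: [0.4312, -0.2991, 0.2033]
eef_rot: [3.14, 0.001, 1.571]
force: [-0.1, -0.1, 0.1]
grip_width: 0.0941
grip_force: 0.0
```

```bash
sed -i "s/'tin_brown',.45,.265,.022,.032/'tin_brown',.43,-.017,.03,.038,.045/;s/'tin_black',.603,-.27,.022,.032/'tin_black',.431,-.299,.03,.038,.045/;s/1.png/2.png/" t.py; python3 t.py
```

```text
scene tin_brown 603 [ 0.3987 -0.0478] [0.4606 0.0146] [ 0.4296 -0.0166] 0.0346
scene tin_black 845 [ 0.3996 -0.3295] [ 0.4616 -0.2683] [ 0.4306 -0.2989] 0.0344
scene jw 348 [ 0.5915 -0.04  ] [ 0.6297 -0.003 ] [ 0.6106 -0.0215] 0.0502
scene jb 252 [0.586  0.2631] [0.6236 0.3009] [0.6048 0.282 ] 0.0505
pink 1371 [0.297 0.336 0.   ] [0.436 0.488 0.046]
side tin_brown 107 [ 0.4081 -0.0069] [0.4397 0.0169] [0.4239 0.005 ] 0.0346
side tin_black 894 [ 0.4001 -0.3295] [ 0.4614 -0.2677] [ 0.4307 -0.2986] 0.0345
side jw 29 [ 0.6037 -0.0309] [ 6.298e-01 -5.000e-04] [ 0.6168 -0.0157] 0.0512Traceback (most recent call last):
  File "t.py", line 13, in <module>
    A=P[m&(P[...,0]<.5)&(P[...,1]>.1)];print('pink',len(A),A.min(0).round(3),A.max(0).round(3))
                                                           ~~~~~^^^
    return umr_minimum(a, axis, None, out, keepdims, initial, where)
ValueError: zero-size array to reduction operation minimum which has no identity
```

View pics/scene2.png

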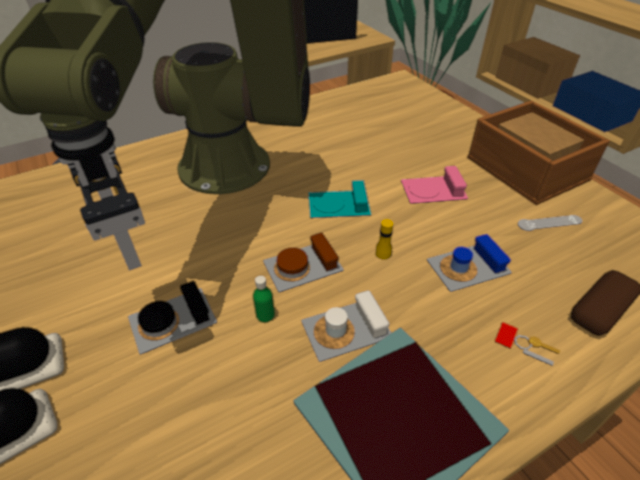

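The picture shows every item on its matching board: black (156,318), brown (291,263), white (336,325) and blue (461,262). The bottle and torch have not moved, so I am handing in.

```bash
python3 -c "
from station import ctrl
print(ctrl.hand_in())"
```

```text
the job is handed in; nothing more can be done
None
```

I handed the job in at about 27 s on the robot clock: both tins and both jars stand lid up on the boards with their own brush colour, each measured within about 4 mm of its cork's centre, and the green bottle and torch were not moved; the hand-in call gave no verdict.

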